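Level the appliance stand with a spirit level and hold it down

TASK

Level the small wooden appliance stand: lay the spirit level lengthwise on its platform, pointing at the levelling foot, and turn that foot's black knob until the bubble stands centred between the two lines while the level is pressed down. The platform is springy and the bubble only tells the truth when the level is pressed until the platform is right home, so press, read, let go to turn the foot, and press again. Finish while holding: the program ends with the fingers still pressing the level down, platform home and bubble centred.

Things in the scene. Friction and masses are not known exactly. Their poses are not given: they have to be found in the camera images.
- level: Spirit level: plain aluminium bar 150 x 24 x 34 mm, 0.17 kg, upright on the worktop at the right. Origin: centre of its underside; x along it, y across (24 mm, grip here), z up. Flat end blocks (x 39 to 75 and -39 to -75 mm, tops at z = 34 mm, good to press on); between them the vial, a 16 mm green tube along x, a little lower, with dark lines at x = +9.5 and -9.5 mm.
- bubble (a joint): White bubble (shows about 10 mm long) in the vial: its offset in m from the vial's middle along the level's +x, range -0.026 to 0.026. It runs to the higher end, about 1 mm for every 0.001 rad of slope along the level, and settles in about 1 s. Centred: clear of both lines, within 4 mm of 0.
- bubble_mid (a point): Middle of the bubble, 27.5 mm above the underside of the level.
- stand: Wooden appliance stand, fixed on the worktop, about 250 mm long (y), 130 mm wide (x). Origin on the worktop, z up, y along its length. At y = +90 mm two fixed rubber feet with the axle (along x, 40 mm up) about which the platform tilts; at y = -125 mm the levelling foot: upright steel spindle with a knob on top.
- top_mid (a point): Point on the platform's top face where the middle of the level's underside should lie, about 55 mm up. Axes of the platform: y along the stand, away from the levelling foot; z out of the top. The flat top reaches x -65 to 65 and y -110 to +90 mm from here; beyond, a tongue 50 mm wide to y = -155 mm surrounds the spindle at y = -135 mm. The axle is at y = +80 mm.
- stand_top (a joint): Spring lift of the platform in rad: 0 = pressed right home on its stop, 0.035 = up. Left alone a spring holds the foot's end up at 0.035 (about 7 mm), even with the level on it, and the bubble then reads wrong. Pressing down on the middle or the foot-side end of the level with 4 to 8 N brings it home; up to 25 N does no harm.
- stand_foot (a joint): Turn of the knob in rad, -2.6 to 2.6; grows clockwise seen from above. Clockwise raises the platform at the foot's end by 0.015 rad per rad (bubble of a level along the stand: 15 mm per rad). It stays where it is left (0.15 N m to turn). The right setting differs each time; the foot's end starts too low, by 0.6 to 1.4 rad of turn.
- foot_grip (a point): Middle of the knob's black grip bar (46 long, 13 wide, 24 mm high; top 12 mm above this point), on the spindle's axis 122 mm above the worktop. Its x lies along the bar: grip across y. It keeps its height when turned. Fingers reaching up to 25 mm below this point clear the level on the platform.

How it is judged:
By the outcome, as a careful person would: the job done as asked, in the order asked, and still so for the second after the job is handed in, while the arm keeps its last pose, push and grip.
It also fails if it takes over 72 s, if anything falls off the work surface, if the arm or the gripper's body presses on something with over 40 N, if the wrist force passes 120 N, or if a joint passes its speed limit or range.

ROBOT

A 6-joint arm with a two-finger parallel gripper is mounted at the origin on a cart in front of the work surface, level with it; the furniture and walls round the work are solid. World frame = base frame: x ahead of the robot, y to its left, z up, the work surface at z = 0. Lengths are in mm, angles in rad, forces in N, time in s.
With the tool pointing down it reaches from about 350 to 975 mm from the base axis. Payload 4.9 kg.
Tool frame: the origin (TCP) lies on the centre line of the jaws, within the pads' length; the fingertips stand 11 mm ahead of it and the grasp point (between the pads) lies 8 mm behind it (finger_overhang is the distance from the TCP to the fingertips, in mm); z points along the fingers, y is the line along which they close (so a half turn about z gives the same grasp; the last joint's range is limited). The gripper opens to 85 mm and grips with 20 to 120 N. Pads are 22 mm wide; open, the fingers measure 114 mm over their backs; the gripper's body (76 mm by 85 mm) begins 54 mm behind the grasp point. The pads swing forward as they close: fully open they stand 13 mm farther back than shut.
Start: joints at [1.125, 0.053, 1.613, -0, 1.476, -0.119], TCP at [200.623, 591.905, 242.304] pointing down, gripper open.
Joint ranges: [-3.01, 3.01], [-1.01, 2.22], [0.06, 2.58], [-1.02, 4.17], [0.09, 2.62], [-3.14, 3.14]. Speed limits (rad/s): [2.57, 2.57, 3.14, 3.14, 3.14, 3.14].

INTERFACE

Orientations are given as a unit quaternion [x, y, z, w].
In Python, from bench import * gives the robot as it stands. The module is installed in compiled form; this text tells all that it offers.
- The arm moves only by the tool play_rows, never from a script. Its argument "motion" is a list of rows, each an object with "offset": the shift along the tool's x, y, z in mm, a list of three; "rot": the turn, a rotation vector about the tool's x, y, z in rad, a list of three; "claw": the opening, from 0 (shut) to 1 (fully open). In form: [{"offset": [x, y, z], "rot": [wx, wy, wz], "claw": claw}, ...]. A call has 1 to 20 rows; each row shifts and turns the commanded pose from where the row before left it, along the tool's axes as they then stand; what a row does not reach is not made up. A row lasts 1/12 s, in which the tool goes at most 41.7 mm and 7.16 degrees, less where a joint would pass 70% of its speed; a pose out of reach is approached as far as the arm can. A call with a gripper value outside its range is refused whole. The fingers move at their own pace and stop on an object; "newtons" is the grip in N (left out, the last holds). Time passes only in rows, so rows that do not move let the fingers close. It gives the time, the measured TCP pose, the force, the opening and the grip force at its end, in the units of the state.
- state(): the state, without advancing time (a new reading comes with each control period).
- capture(name): name is "side" or "top"; returns a dict with "color" (384x512x3 uint8, blue, green, red), "range_z" (384x512 float32, mm along the optical axis (not along the pixel's ray), 0 where there is no reading), "fx", "fy", "cx", "cy" (pixels), "pose" (4x4, takes a point from camera to world coordinates). Camera axes: x right, y down, z forward; pixel columns grow to the right and rows downward; lengths in mm; the calibration is good to about 2 mm. A picture is of the moment at which its call begins.
- close_job(): hands the job in; it is judged then, once.
The state is a dict: "time": time; "q": joint angles; "qd": joint speeds; "joint_efforts": joint torques, N m; "ee_pos": TCP position; "eef_rot": TCP orientation; "wrist_force": force on the tool from outside, world axes, zero at the start; "moment": the same for the moment, N m; "finger_gap": opening from 0.0 (shut) to 1.0 (fully open); "finger_force": force on a finger pad.
Only numpy, scipy, OpenCV 4.12 (cv2) and the standard library are available. Lean on these libraries where they do the work, as an engineer would, in place of code of your own. Each camera call takes 0.05 s, during which the arm holds its last target. There are 200 camera calls.

## Working session

There is one attempt and no reset: what is moved stays moved. The work goes in short steps, Python scripts to look and compute and a tool call to move; the robot and the scene stay as the last step left them, time stands still between calls to the robot, and variables do not carry over. Pictures are saved under pics/ and viewed, at most 10 in all, crops included, and the job is handed in when it is done.

Besides the shell and the picture viewer there is one more tool, called after ">>>" as a command line: name --argument value ..., lists and objects as JSON in quotes. play_rows: Moves the arm, as the interface text tells. Its arguments: {"type":"object","properties":{"motion":{"type":"array","items":{"type":"object","properties":{"offset":{"type":"array","items":{"type":"number"}},"rot":{"type":"array","items":{"type":"number"}},"claw":{"type":"number"}}}},"newtons":{"type":"number"}},"required":["motion"]}

```bash
mkdir -p pics
cat > h.py <<'E'
from bench import *
import numpy as np, cv2
from scipy.spatial.transform import Rotation as R
def world(c):
    Z=c["range_z"].astype(float); v,u=np.indices(Z.shape)
    P=np.stack([(u-c["cx"])/c["fx"]*Z,(v-c["cy"])/c["fy"]*Z,Z],-1)
    M=np.array(c["pose"]); return P@M[:3,:3].T+M[:3,3]
E
python3 - <<'E'
from h import *
s=state(); print(s)
ims=[]
for n in("side","top"):
    c=capture(n); np.savez(n+".npz",**c); ims.append(c["color"]); print(n,np.round(c["pose"],3).tolist(),c["fx"],c["cx"],c["cy"])
cv2.imwrite("pics/a.png",cv2.resize(ims[0],(768,576)));cv2.imwrite("pics/b.png",cv2.resize(ims[1],(768,576)))
E
```

```text
{'time': 0.0, 'q': array([ 1.12503568e+00,  5.33975202e-02,  1.61431845e+00,  2.14694230e-05,
        1.47603007e+00, -1.18996079e-01]), 'qd': array([-3.08541456e-06,  1.89350038e-03, -1.24637456e-03,  1.04993879e-03,
       -1.51383887e-03, -2.22505441e-04]), 'joint_efforts': array([ 1.22156252e-03, -3.93701327e+01, -3.70172024e+01, -6.11573682e-05,
        7.25929698e-03, -2.47681436e-05]), 'ee_pos': array([200.3362494 , 591.36978181, 241.02320252]), 'eef_rot': array([ 1.62657293e-01,  9.86682039e-01, -1.03107216e-03, -3.10272208e-04]), 'wrist_force': array([ 0.49338655, -0.36418152,  0.32299316]), 'moment': array([-0.02391415,  0.01659687, -0.03971806]), 'finger_force': 0.0, 'finger_gap': 1.0042817919355755}
side [[-0.986, -0.11, 0.129, 393.851], [-0.169, 0.614, -0.771, 674.967], [0.006, -0.782, -0.623, 690.375], [0.0, 0.0, 0.0, 1.0]] 415.87965411904094 257.49412042012574 192.76830883135858
top [[0.019, -0.972, 0.234, 275.197], [-1.0, -0.019, -0.0, -47.643], [0.005, -0.234, -0.972, 1185.67], [0.0, 0.0, 0.0, 1.0]] 467.1168945123691 258.04900322102503 189.4683114470966
```

View pics/a.png

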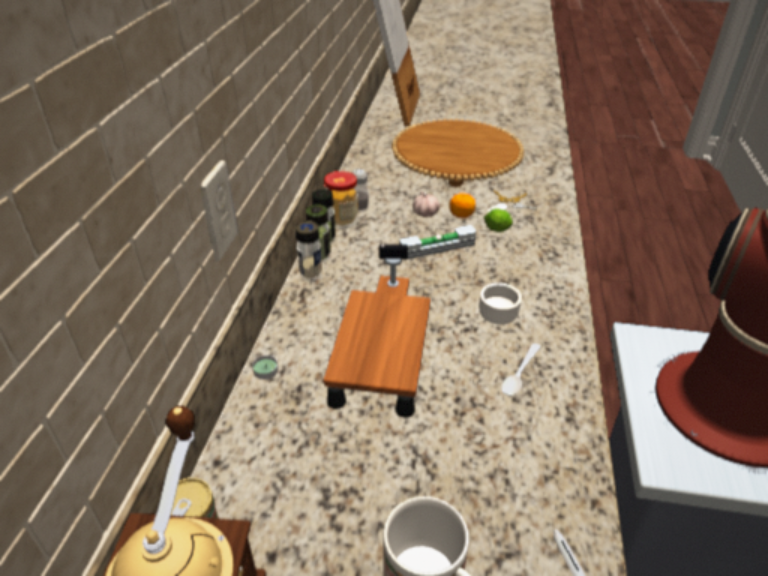

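View pics/b.png

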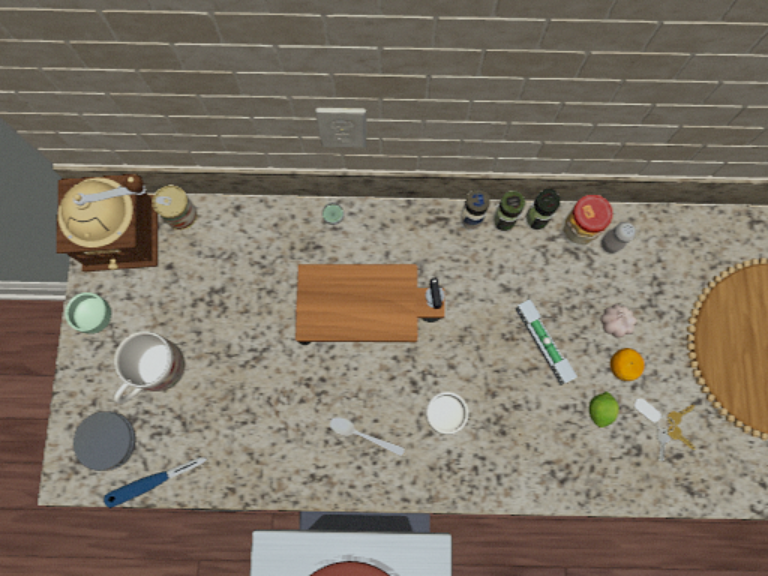

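Side view: knob at about (393,252), level at about (440,242) and platform at about (380,340). Top view: platform centred at about (357,303), knob at (435,293), level at (547,342) running from (527,308) to (570,375). Both pictures are scaled by 1.5.

```bash
cat >> h.py <<'E'
def rect(P):
    r=cv2.minAreaRect(P[:,:2].astype(np.float32)); return r
E
python3 - <<'E'
from h import *
for n in("top","side"):
    c=dict(np.load(n+".npz")); W=world(c); hsv=cv2.cvtColor(c["color"],cv2.COLOR_BGR2HSV)
    X,Y,Z=W[...,0],W[...,1],W[...,2]
    print(n,"table z",np.median(Z[(abs(Y+150)<30)&(abs(X-450)<40)]))
    # level
    m=(Z>18)&(Z<50)&(Y<-180)&(Y>-390)&(X>380)&(X<590)
    k,l,st,ce=cv2.connectedComponentsWithStats(m.astype(np.uint8))
    for i in range(1,k):
        if st[i,4]>100:
            P=W[l==i]; print("lev",st[i],rect(P),np.percentile(P[:,2],[5,50,95]))
    g=m&(hsv[...,0]>40)&(hsv[...,0]<85)&(hsv[...,1]>100); print("green",W[g].mean(0),g.sum())
    # platform
    m=(Z>35)&(Z<85)&(hsv[...,0]<15)&(hsv[...,1]>130)&(X>380)&(X<720)&(abs(Y)<350)
    k,l,st,ce=cv2.connectedComponentsWithStats(m.astype(np.uint8)); i=1+st[1:,4].argmax()
    P=W[l==i]; A=np.c_[P[:,:2],np.ones(len(P))]; print("plat",st[i],rect(P),"plane",np.linalg.lstsq(A,P[:,2],rcond=None)[0],P.min(0),P.max(0))
    f=cv2.erode((l==i).astype(np.uint8),np.ones((23,23))); f=cv2.dilate(f,np.ones((23,23)))>0
    print("main",rect(W[f]), P.mean(0))
    # knob
    m=(Z>108)&(Z<150)&(Y<0)&(Y>-220)&(X>400)&(X<660)
    if m.sum()>5: P=W[m]; print("knob",m.sum(),rect(P),np.percentile(P[:,2],[5,50,95]), np.median(P,0))
E
```

```text
top table z -0.45709524342214536
lev [345 199  40  57 584] ((462.09246826171875, -315.8641357421875), (149.75714111328125, 25.390968322753906), 29.540782928466797) [19.78250394 30.81696334 36.02701636]
green [ 460.85889431 -313.60668392   28.93908899] 134
plat [ 197  176   99   52 3861] ((516.666259765625, -19.06584930419922), (130.44573974609375, 241.19058227539062), 1.1615663766860962) plane [ 1.05054073e-03 -1.67613229e-02  5.56302366e+01] [ 450.45941638 -139.79245617   46.05667627] [583.38928337 101.49557057  63.76731917]
main ((0.0, 0.0), (0.0, 0.0), 0.0) [514.17768096  -3.36402577  56.22678676]
knob 175 ((517.5128784179688, -123.45283508300781), (28.936195373535156, 42.228416442871094), 71.53594207763672) [110.3385246  131.35381657 135.43527569] [ 516.67101094 -122.04511299  131.35381657]
side table z 0.5549747479073517
lev [266 150  52  19 390] ((460.5215759277344, -315.9137878417969), (150.68997192382812, 28.7281436920166), 29.497926712036133) [19.46383403 30.08796154 35.7880497 ]
green [ 457.09962132 -314.29352451   28.6696001 ] 71
plat [ 216  184   71   80 3948] ((515.2256469726562, -20.09381103515625), (128.75624084472656, 244.40194702148438), 0.856530487537384) plane [ 1.15585213e-06 -2.63228505e-02  5.69242815e+01] [ 449.40725611 -142.62950475   37.70827452] [580.12574509 102.70426488  62.18585622]
main ((515.4201049804688, 8.677658081054688), (130.30401611328125, 184.2177734375), 6.419389247894287) [513.98309245   9.06074015  56.68637111]
knob 239 ((516.3302612304688, -121.1982421875), (43.22029495239258, 23.188865661621094), 16.263668060302734) [110.60347193 124.64785256 135.17018512] [ 516.10521291 -119.24278105  124.64785256]
```

>>> play_rows --motion '[{"offset": [-30, -25, 0], "claw": 1}, {"offset": [-30, -25, 0], "claw": 1}, {"offset": [-30, -25, 0], "claw": 1}, {"offset": [-30, -25, 0], "claw": 1}, {"offset": [-30, -25, 0], "claw": 1}, {"offset": [-30, -25, 0], "claw": 1}, {"offset": [-30, -25, 0], "claw": 1}, {"offset": [-30, -25, 0], "claw": 1}, {"offset": [-30, -25, 0], "claw": 1}, {"offset": [-30, -25, 0], "claw": 1}, {"offset": [-30, -25, 0], "claw": 1}, {"offset": [-30, -25, 0], "claw": 1}, {"offset": [-30, -25, 0], "claw": 1}, {"offset": [-20, -12, 0], "claw": 1}, {"offset": [-12, -40, 0], "claw": 1}, {"offset": [-12, -40, 0], "claw": 1}, {"offset": [-12, -40, 0], "claw": 1}, {"offset": [-12, -40, 0], "claw": 1}, {"offset": [-12, -40, 0], "claw": 1}, {"offset": [-12, -40, 0], "claw": 1}]' --newtons 60

```text
invalid input at $.motion[0]: expected keys offset, rot, claw
```

```bash
cat >> h.py <<'E'
def togo(x,y,z,yaw):
    "offset in tool axes (mm) and turn about tool z (rad) to bring TCP to x,y,z, tool pointing down, tool y at world yaw (deg)"
    s=state(); q=R.from_quat(s["eef_rot"]); M=q.as_matrix()
    a=np.radians(yaw); yv=np.array([np.cos(a),np.sin(a),0]); zv=np.array([0,0,-1.]); T=np.stack([np.cross(yv,zv),yv,zv],1)
    print("t",round(s["time"],2),"pos",s["ee_pos"].round(1),"yaw",np.degrees(np.arctan2(M[1,1],M[0,1])).round(1),"F",s["wrist_force"].round(1),"gap",round(s["finger_gap"],3),
     "\n off now",(M.T@([x,y,z]-s["ee_pos"])).round(1),"off after turn",(T.T@([x,y,z]-s["ee_pos"])).round(1),"rot",R.from_matrix(M.T@T).as_rotvec().round(3))
E
python3 - <<'E'
from h import *
for n in("top","side"):
    c=dict(np.load(n+".npz")); W=world(c); X,Y,Z=W[...,0],W[...,1],W[...,2]
    m=(abs(Z-132)<9)&(abs(Y+122)<45)&(abs(X-516)<45)&(c["color"].max(-1)<70)
    P=W[m]; e,v=np.linalg.eigh(np.cov(P[:,:2].T)); print(n,m.sum(),"knob",rect(P),P.mean(0),np.degrees(np.arctan(v[1,1]/v[0,1])),np.sqrt(e))
    m=(Z>18)&(Z<50)&(Y<-230)&(Y>-390)&(X>380)&(X<560); P=W[m]; v=np.linalg.eigh(np.cov(P[:,:2].T))[1]; print(np.degrees(np.arctan(v[1,1]/v[0,1])))
togo(461.5,-315.5,100,-60.5)
E
```

```text
top 86 knob ((517.7079467773438, -122.64043426513672), (44.672271728515625, 10.751545906066895), 10.049824714660645) [ 515.71179619 -122.45916384  132.40027445] 9.99681617047948 [ 3.29035611 12.61183864]
29.48847095332418
side 96 knob ((516.3529052734375, -120.35218811035156), (42.517982482910156, 9.619352340698242), 13.21575927734375) [ 516.00502552 -119.76552553  129.7189063 ] 11.051367398972333 [ 1.87853689 12.57104524]
29.208263368282424
t 0.1 pos [200.4 591.4 241.2] yaw 71.3 F [-0.5  0.2 -0.5] gap 1.004 
 off now [-538.4 -774.8  142.5] off after turn [-219.4  917.9  141.2] rot [-1.0e-03  2.0e-03  2.3e+00]
```

>>> play_rows --motion '[{"offset": [-30, -25, 0], "rot": [0, 0, 0], "claw": 1}, {"offset": [-30, -25, 0], "rot": [0, 0, 0], "claw": 1}, {"offset": [-30, -25, 0], "rot": [0, 0, 0], "claw": 1}, {"offset": [-30, -25, 0], "rot": [0, 0, 0], "claw": 1}, {"offset": [-30, -25, 0], "rot": [0, 0, 0], "claw": 1}, {"offset": [-30, -25, 0], "rot": [0, 0, 0], "claw": 1}, {"offset": [-30, -25, 0], "rot": [0, 0, 0], "claw": 1}, {"offset": [-30, -25, 0], "rot": [0, 0, 0], "claw": 1}, {"offset": [-30, -25, 0], "rot": [0, 0, 0], "claw": 1}, {"offset": [-30, -25, 0], "rot": [0, 0, 0], "claw": 1}, {"offset": [-30, -25, 0], "rot": [0, 0, 0], "claw": 1}, {"offset": [-30, -25, 0], "rot": [0, 0, 0], "claw": 1}, {"offset": [-30, -25, 0], "rot": [0, 0, 0], "claw": 1}, {"offset": [-20, -12, 0], "rot": [0, 0, 0], "claw": 1}, {"offset": [-12, -39, 0], "rot": [0, 0, 0], "claw": 1}, {"offset": [-12, -39, 0], "rot": [0, 0, 0], "claw": 1}, {"offset": [-12, -39, 0], "rot": [0, 0, 0], "claw": 1}, {"offset": [-12, -39, 0], "rot": [0, 0, 0], "claw": 1}, {"offset": [-12, -39, 0], "rot": [0, 0, 0], "claw": 1}, {"offset": [-12, -39, 0], "rot": [0, 0, 0], "claw": 1}]' --newtons 60

```text
time: 1.77
ee_pos: [473.1, -105.4, 242.0]
eef_rot: [0.163, 0.987, 0.0, -0.0]
wrist_force: [0.3, -0.4, -0.7]
finger_gap: 1.001
finger_force: 0.0
```

>>> play_rows --motion '[{"offset": [-12, -39, 0], "rot": [0, 0, 0], "claw": 1}, {"offset": [-12, -39, 0], "rot": [0, 0, 0], "claw": 1}, {"offset": [-12, -39, 0], "rot": [0, 0, 0], "claw": 1}, {"offset": [-12, -39, 0], "rot": [0, 0, 0], "claw": 1}, {"offset": [-8, -36, 0], "rot": [0, 0, 0], "claw": 1}, {"offset": [0, 0, 10], "rot": [0, 0, 0.12], "claw": 1}, {"offset": [0, 0, 10], "rot": [0, 0, 0.12], "claw": 1}, {"offset": [0, 0, 10], "rot": [0, 0, 0.12], "claw": 1}, {"offset": [0, 0, 10], "rot": [0, 0, 0.12], "claw": 1}, {"offset": [0, 0, 10], "rot": [0, 0, 0.12], "claw": 1}, {"offset": [0, 0, 10], "rot": [0, 0, 0.12], "claw": 1}, {"offset": [0, 0, 10], "rot": [0, 0, 0.12], "claw": 1}, {"offset": [0, 0, 10], "rot": [0, 0, 0.12], "claw": 1}, {"offset": [0, 0, 10], "rot": [0, 0, 0.12], "claw": 1}, {"offset": [0, 0, 10], "rot": [0, 0, 0.12], "claw": 1}, {"offset": [0, 0, 10], "rot": [0, 0, 0.12], "claw": 1}, {"offset": [0, 0, 10], "rot": [0, 0, 0.12], "claw": 1}, {"offset": [0, 0, 10], "rot": [0, 0, 0.12], "claw": 1}, {"offset": [0, 0, 10], "rot": [0, 0, 0.12], "claw": 1}, {"offset": [0, 0, 0], "rot": [0, 0, 0.12], "claw": 1}]'

```text
time: 3.43
ee_pos: [463.6, -302.1, 99.2]
eef_rot: [0.875, 0.483, -0.001, -0.002]
wrist_force: [-0.3, -0.3, -0.2]
finger_gap: 1.002
finger_force: 0.0
```

```bash
python3 -c "
from h import *
togo(461.5,-315.5,18,-60.5)"
```

```text
t 3.43 pos [ 463.6 -302.1   99.2] yaw -32.2 F [-0.3 -0.3 -0.2] gap 1.002 
 off now [-12.5   5.8  81.2] off after turn [-8.4 10.6 81.2] rot [-0.005  0.001  0.494]
```

>>> play_rows --motion '[{"offset": [0, 0, 0], "rot": [0, 0, 0.124], "claw": 1}, {"offset": [0, 0, 0], "rot": [0, 0, 0.124], "claw": 1}, {"offset": [0, 0, 0], "rot": [0, 0, 0.124], "claw": 1}, {"offset": [0, 0, 0], "rot": [0, 0, 0.122], "claw": 1}, {"offset": [-8.4, 10.6, 10], "rot": [0, 0, 0], "claw": 1}, {"offset": [0, 0, 20], "rot": [0, 0, 0], "claw": 1}, {"offset": [0, 0, 20], "rot": [0, 0, 0], "claw": 1}, {"offset": [0, 0, 15], "rot": [0, 0, 0], "claw": 1}, {"offset": [0, 0, 10], "rot": [0, 0, 0], "claw": 1}, {"offset": [0, 0, 5], "rot": [0, 0, 0], "claw": 1}, {"offset": [0, 0, 0], "rot": [0, 0, 0], "claw": 1}]'

```text
time: 4.35
ee_pos: [462.4, -316.1, 20.9]
eef_rot: [0.966, 0.257, -0.001, -0.001]
wrist_force: [-0.5, -0.7, 0.0]
finger_gap: 1.001
finger_force: 0.0
```

>>> play_rows --motion '[{"offset": [0, 0, 0], "rot": [0, 0, 0], "claw": 0}, {"offset": [0, 0, 0], "rot": [0, 0, 0], "claw": 0}, {"offset": [0, 0, 0], "rot": [0, 0, 0], "claw": 0}, {"offset": [0, 0, 0], "rot": [0, 0, 0], "claw": 0}, {"offset": [0, 0, 0], "rot": [0, 0, 0], "claw": 0}, {"offset": [0, 0, 0], "rot": [0, 0, 0], "claw": 0}, {"offset": [0, 0, 0], "rot": [0, 0, 0], "claw": 0}, {"offset": [0, 0, 0], "rot": [0, 0, 0], "claw": 0}]' --newtons 50

```text
time: 5.02
ee_pos: [463.8, -317.3, 23.3]
eef_rot: [0.966, 0.257, 0.0, 0.001]
wrist_force: [-0.5, 0.1, 5.7]
finger_gap: 0.262
finger_force: 50.7
```

```bash
python3 -c "
from h import *
togo(515,12,160,1)
c=[capture(n)['color'] for n in('side','top')]
cv2.imwrite('pics/c.png',np.hstack([cv2.resize(c[0][110:210,210:360],(400,266)),cv2.resize(c[1][150:290,290:440],(400,266))]))"
```

```text
t 5.02 pos [ 463.8 -317.3   23.3] yaw -60.2 F [-0.5  0.1  5.7] gap 0.262 
 off now [ 208.3 -259.9 -137. ] off after turn [ 328.3   56.9 -136.7] rot [ 0.002  0.    -1.067]
```

View pics/c.png

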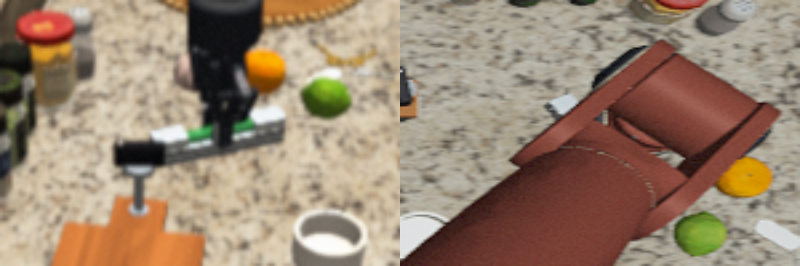

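>>> play_rows --motion '[{"offset": [0, 0, -10], "rot": [0, 0, 0], "claw": 0}, {"offset": [0, 0, -25], "rot": [0, 0, 0], "claw": 0}, {"offset": [0, 0, -25], "rot": [0, 0, 0], "claw": 0}, {"offset": [0, 0, -25], "rot": [0, 0, -0.107], "claw": 0}, {"offset": [0, 0, -25], "rot": [0, 0, -0.107], "claw": 0}, {"offset": [0, 0, -25], "rot": [0, 0, -0.107], "claw": 0}, {"offset": [0, 0, -25], "rot": [0, 0, -0.107], "claw": 0}, {"offset": [0, 0, -25], "rot": [0, 0, -0.107], "claw": 0}, {"offset": [0, 0, -15], "rot": [0, 0, -0.107], "claw": 0}, {"offset": [0, 0, 0], "rot": [0, 0, -0.107], "claw": 0}, {"offset": [0, 0, 0], "rot": [0, 0, -0.107], "claw": 0}, {"offset": [0, 0, 0], "rot": [0, 0, -0.107], "claw": 0}, {"offset": [0, 0, 0], "rot": [0, 0, -0.104], "claw": 0}]'

```text
time: 6.2
ee_pos: [462.6, -316.3, 221.8]
eef_rot: [0.699, 0.715, -0.0, -0.001]
wrist_force: [0.0, 0.1, -1.3]
finger_gap: 0.258
finger_force: 50.0
```

>>> play_rows --motion '[{"offset": [20, 4, 0], "rot": [0, 0, 0], "claw": 0}, {"offset": [34, 6, 0], "rot": [0, 0, 0], "claw": 0}, {"offset": [36, 6, 0], "rot": [0, 0, 0], "claw": 0}, {"offset": [36, 6, 0], "rot": [0, 0, 0], "claw": 0}, {"offset": [36, 6, 0], "rot": [0, 0, 0], "claw": 0}, {"offset": [36, 6, 0], "rot": [0, 0, 0], "claw": 0}, {"offset": [36, 6, 0], "rot": [0, 0, 0], "claw": 0}, {"offset": [36, 6, 0], "rot": [0, 0, 0], "claw": 0}, {"offset": [36, 6, 0], "rot": [0, 0, 0], "claw": 0}, {"offset": [22, 5, 0], "rot": [0, 0, 0], "claw": 0}, {"offset": [0, 0, 20], "rot": [0, 0, 0], "claw": 0}, {"offset": [0, 0, 25], "rot": [0, 0, 0], "claw": 0}, {"offset": [0, 0, 25], "rot": [0, 0, 0], "claw": 0}, {"offset": [0, 0, 15], "rot": [0, 0, 0], "claw": 0}, {"offset": [0, 0, 0], "rot": [0, 0, 0], "claw": 0}, {"offset": [0, 0, 0], "rot": [0, 0, 0], "claw": 0}]'

```text
time: 7.53
ee_pos: [513.4, 12.3, 136.1]
eef_rot: [0.701, 0.713, -0.001, -0.001]
wrist_force: [-0.2, -0.1, -1.9]
finger_gap: 0.26
finger_force: 49.9
```

```bash
python3 -c "
from h import *
togo(515,12,82,1)
c=capture('side');W=world(c)
Z=W[...,2];X=W[...,0];Y=W[...,1];hsv=cv2.cvtColor(c['color'],cv2.COLOR_BGR2HSV)
m=(Z>90)&(Z<180)&(abs(X-515)<30)&(abs(Y-12)<90)
g=m&(hsv[...,0]>40)&(hsv[...,0]<85)&(hsv[...,1]>100); print('green',W[g].mean(0),g.sum())
cv2.imwrite('pics/d.png',cv2.resize(c['color'][100:290,190:340],(600,760))[:600])"
```

```text
t 7.53 pos [513.4  12.3 136.1] yaw 1.0 F [-0.2 -0.1 -1.9] gap 0.26 
 off now [-0.3  1.8 54.1] off after turn [-0.3  1.6 54.1] rot [-0.003 -0.    -0.   ]
green [510.80475205   9.89290047 144.79223408] 108
```

View pics/d.png

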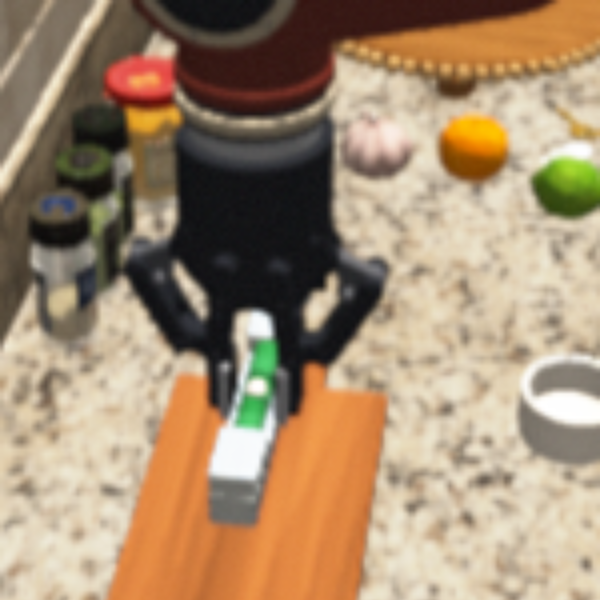

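The side crop shows the level held over the platform. Its near end block is at (235,480), and the bubble at (257,385) looks centred, so the level is held straight.

>>> play_rows --motion '[{"offset": [0, 1.6, 20], "rot": [0, 0, 0], "claw": 0}, {"offset": [0, 0, 15], "rot": [0, 0, 0], "claw": 0}, {"offset": [0, 0, 10], "rot": [0, 0, 0], "claw": 0}, {"offset": [0, 0, 5], "rot": [0, 0, 0], "claw": 0}, {"offset": [0, 0, 3], "rot": [0, 0, 0], "claw": 0}, {"offset": [0, 0, 2], "rot": [0, 0, 0], "claw": 0}, {"offset": [0, 0, 0], "rot": [0, 0, 0], "claw": 0}]'

```text
time: 8.17
ee_pos: [516.7, 12.1, 82.9]
eef_rot: [0.701, 0.713, 0.0, 0.0]
wrist_force: [0.4, 0.0, -1.7]
finger_gap: 0.26
finger_force: 50.0
```

>>> play_rows --motion '[{"offset": [0, 0, 1], "rot": [0, 0, 0], "claw": 0}, {"offset": [0, 0, 1], "rot": [0, 0, 0], "claw": 0}, {"offset": [0, 0, 0], "rot": [0, 0, 0], "claw": 0}]'

```text
time: 8.42
ee_pos: [516.6, 12.1, 80.8]
eef_rot: [0.701, 0.713, 0.0, 0.0]
wrist_force: [1.2, -1.7, -1.5]
finger_gap: 0.262
finger_force: 50.0
```

>>> play_rows --motion '[{"offset": [0, 0, 1], "rot": [0, 0, 0], "claw": 0}, {"offset": [0, 0, 0], "rot": [0, 0, 0], "claw": 0}]'

```text
time: 8.58
ee_pos: [516.6, 12.2, 79.8]
eef_rot: [0.701, 0.713, 0.0, 0.0]
wrist_force: [0.4, 0.9, 0.7]
finger_gap: 0.259
finger_force: 50.2
```

>>> play_rows --motion '[{"offset": [0, 0, 0], "rot": [0, 0, 0], "claw": 0.7}, {"offset": [0, 0, 0], "rot": [0, 0, 0], "claw": 0.7}, {"offset": [0, 0, 0], "rot": [0, 0, 0], "claw": 0.7}, {"offset": [0, 0, 0], "rot": [0, 0, 0], "claw": 0.7}, {"offset": [0, 0, -5], "rot": [0, 0, 0], "claw": 0.7}, {"offset": [0, 0, -20], "rot": [0, 0, 0], "claw": 0.7}, {"offset": [0, 0, -30], "rot": [0, 0, 0], "claw": 0.7}, {"offset": [0, 0, -15], "rot": [0, 0, 0], "claw": 0}, {"offset": [-30, 0, 0], "rot": [0, 0, 0], "claw": 0}, {"offset": [-30, 0, 0], "rot": [0, 0, 0], "claw": 0}, {"offset": [0, 0, 0], "rot": [0, 0, 0], "claw": 0}, {"offset": [0, 0, 0], "rot": [0, 0, 0], "claw": 0}, {"offset": [0, 0, 0], "rot": [0, 0, 0], "claw": 0}]'

```text
time: 9.67
ee_pos: [517.1, -47.7, 149.3]
eef_rot: [0.701, 0.713, 0.0, -0.0]
wrist_force: [-0.2, -0.9, -0.2]
finger_gap: -0.001
finger_force: 0.0
```

```bash
cat >> h.py <<'E'
def vial(name):
    c=capture("side"); W=world(c); X,Y,Z=np.moveaxis(W,-1,0); hsv=cv2.cvtColor(c["color"],cv2.COLOR_BGR2HSV)
    cv2.imwrite(name,cv2.resize(c["color"][130:255,190:340],(720,600),interpolation=cv2.INTER_CUBIC))
    m=(Z>68)&(Z<105)&(abs(X-515)<25)&(abs(Y-12)<90)
    P=W[m&(Z>70)]; v=np.linalg.eigh(np.cov(P[:,:2].T))[1]
    g=m&(hsv[...,0]>40)&(hsv[...,0]<85)&(hsv[...,1]>100); print("green",W[g].mean(0).round(1),g.sum(),"y",Y[g].min().round(1),Y[g].max().round(1),"level",np.round(rect(P)[0],1),np.round(rect(P)[1:],1).tolist() if 0 else rect(P)[1:],"Zmax",P[:,2].max())
    return c,W,g
E
python3 -c "
from h import *
togo(516,-46,105,1)
vial('pics/e.png')"
```

```text
t 9.67 pos [517.1 -47.7 149.3] yaw 0.9 F [-0.2 -0.9 -0.2] gap -0.001 
 off now [ 1.7 -1.1 44.3] off after turn [ 1.7 -1.1 44.3] rot [-0.    -0.    -0.001]
green [514.8  12.9  87.3] 103 y -28.6 43.1 level [515.9  11.3] ((24.462873458862305, 152.80665588378906), 0.9151216745376587) Zmax 94.67570181414226
```

View pics/e.png

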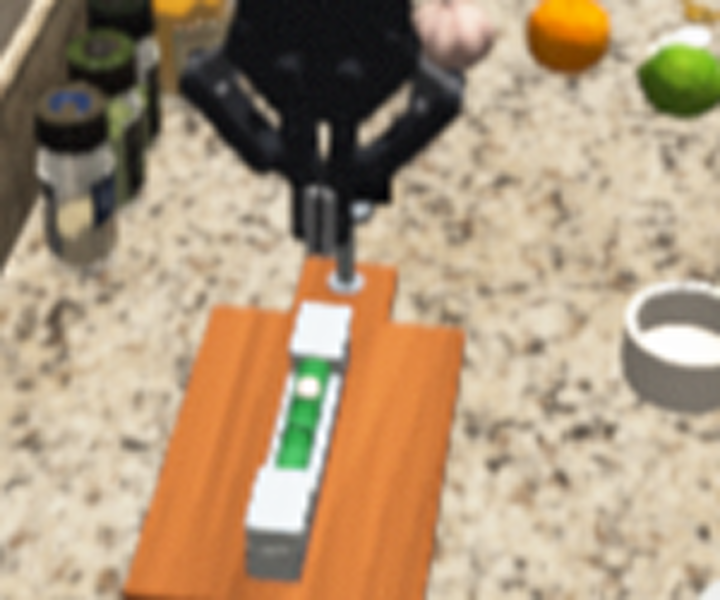

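The level lies centred on the platform. The unpressed bubble is at (308,385), toward the foot's end, in a vial spanning rows 360–468. Now I press the foot-side block at (322,330).

>>> play_rows --motion '[{"offset": [0, -1, 15], "rot": [0, 0, 0], "claw": 0}, {"offset": [0, 0, 15], "rot": [0, 0, 0], "claw": 0}, {"offset": [0, 0, 8], "rot": [0, 0, 0], "claw": 0}, {"offset": [0, 0, 4], "rot": [0, 0, 0], "claw": 0}, {"offset": [0, 0, 2], "rot": [0, 0, 0], "claw": 0}, {"offset": [0, 0, 2], "rot": [0, 0, 0], "claw": 0}, {"offset": [0, 0, 0], "rot": [0, 0, 0], "claw": 0}]'

```text
time: 10.3
ee_pos: [516.5, -47.7, 103.6]
eef_rot: [0.701, 0.713, 0.0, 0.0]
wrist_force: [1.0, -0.2, 0.4]
finger_gap: 0.006
finger_force: 0.0
```

>>> play_rows --motion '[{"offset": [0, 0, 2], "rot": [0, 0, 0], "claw": 0}, {"offset": [0, 0, 2], "rot": [0, 0, 0], "claw": 0}, {"offset": [0, 0, 0], "rot": [0, 0, 0], "claw": 0}]'

```text
time: 10.55
ee_pos: [517.0, -48.4, 100.1]
eef_rot: [0.701, 0.713, 0.0, 0.001]
wrist_force: [0.8, -2.0, 3.2]
finger_gap: 0.001
finger_force: 1.4
```

>>> play_rows --motion '[{"offset": [0, 0, 1.5], "rot": [0, 0, 0], "claw": 0}, {"offset": [0, 0, 1.5], "rot": [0, 0, 0], "claw": 0}, {"offset": [0, 0, 0], "rot": [0, 0, 0], "claw": 0}]'

```text
time: 10.8
ee_pos: [517.1, -48.7, 97.6]
eef_rot: [0.701, 0.713, 0.0, 0.001]
wrist_force: [-1.9, -3.5, 6.1]
finger_gap: 0.001
finger_force: 2.9
```

>>> play_rows --motion '[{"offset": [0, 0, 1], "rot": [0, 0, 0], "claw": 0}, {"offset": [0, 0, 0], "rot": [0, 0, 0], "claw": 0}]'

```text
time: 10.97
ee_pos: [517.3, -48.7, 97.4]
eef_rot: [0.701, 0.713, -0.0, 0.001]
wrist_force: [-3.1, -3.6, 10.3]
finger_gap: 0.001
finger_force: 5.1
```

>>> play_rows --motion '[{"offset": [0, 0, 0.5], "rot": [0, 0, 0], "claw": 0}, {"offset": [0, 0, 0], "rot": [0, 0, 0], "claw": 0}, {"offset": [0, 0, 0], "rot": [0, 0, 0], "claw": 0}, {"offset": [0, 0, 0], "rot": [0, 0, 0], "claw": 0}, {"offset": [0, 0, 0], "rot": [0, 0, 0], "claw": 0}, {"offset": [0, 0, 0], "rot": [0, 0, 0], "claw": 0}, {"offset": [0, 0, 0], "rot": [0, 0, 0], "claw": 0}, {"offset": [0, 0, 0], "rot": [0, 0, 0], "claw": 0}, {"offset": [0, 0, 0], "rot": [0, 0, 0], "claw": 0}, {"offset": [0, 0, 0], "rot": [0, 0, 0], "claw": 0}, {"offset": [0, 0, 0], "rot": [0, 0, 0], "claw": 0}, {"offset": [0, 0, 0], "rot": [0, 0, 0], "claw": 0}, {"offset": [0, 0, 0], "rot": [0, 0, 0], "claw": 0}, {"offset": [0, 0, 0], "rot": [0, 0, 0], "claw": 0}, {"offset": [0, 0, 0], "rot": [0, 0, 0], "claw": 0}, {"offset": [0, 0, 0], "rot": [0, 0, 0], "claw": 0}]'

```text
time: 12.3
ee_pos: [517.3, -48.7, 97.3]
eef_rot: [0.701, 0.713, -0.0, 0.001]
wrist_force: [-3.6, -3.1, 13.0]
finger_gap: 0.003
finger_force: 6.3
```

```bash
cat >> h.py <<'E'
def read(name):
    c,W,g=vial(name); np.savez("side2.npz",**c)
    M=np.array(c["pose"]); T=np.linalg.inv(M)
    # sample image along the vial axis: bubble_mid line at height 55+27.5
    s=np.arange(-38,39); a=np.radians(0.9); out=[]
    for dx in np.arange(-3,4):
        P=np.c_[515.9-np.sin(a)*s+dx,11.8+s*np.cos(a),np.full(len(s),84.),np.ones(len(s))]@T.T
        out.append(np.c_[c["fx"]*P[:,0]/P[:,2]+c["cx"],c["fy"]*P[:,1]/P[:,2]+c["cy"]])
    m=np.array(out,np.float32); im=cv2.remap(c["color"],m[...,0],m[...,1],cv2.INTER_LINEAR).astype(float)
    pr=im.mean(0); w=np.clip(pr[:,2]-np.percentile(pr[:,2],30)-30,0,None); w[abs(s)>33]=0
    print("red",pr[::3,2].round().astype(int).tolist(),"\ngrn",pr[::3,1].round().astype(int).tolist(),"\nbubble y-off",(w*s).sum()/w.sum())
    st=state();print("F",st["wrist_force"].round(1),"t",st["time"])
E
python3 -c "
from h import *
read('pics/f.png')"
```

```text
green [515.    1.   84.2] 94 y -29.5 41.3 level [516.   13.8] ((25.830698013305664, 145.12481689453125), 0.360580176115036) Zmax 104.9753107555415
red [78, 66, 70, 75, 81, 83, 83, 78, 67, 59, 58, 59, 64, 69, 73, 121, 204, 248, 251, 228, 157, 87, 91, 164, 236, 247] 
grn [180, 185, 188, 195, 200, 201, 200, 189, 170, 167, 174, 178, 184, 185, 168, 181, 223, 247, 248, 235, 210, 192, 197, 223, 244, 249] 
bubble y-off 17.607209280543774
F [-4.3 -3.2 12.4] t 12.35
```

View pics/f.png

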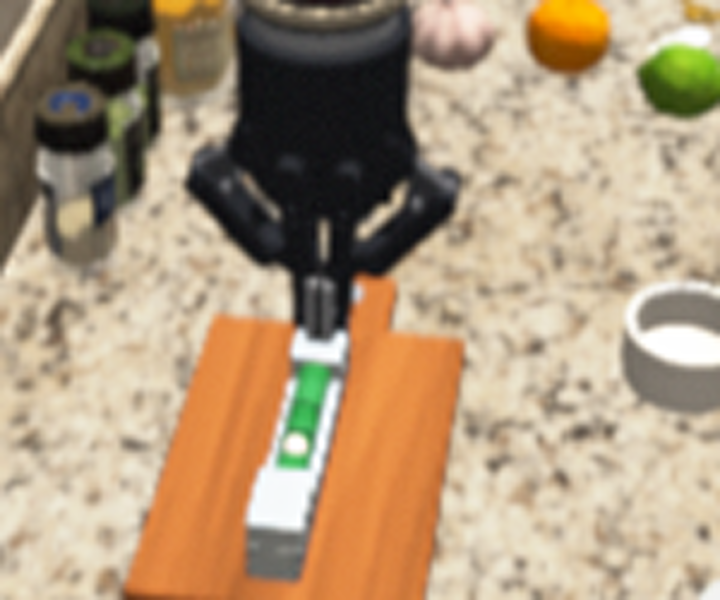

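Pressed home, the bubble is at (295,443), near the end away from the foot, at about +18 to +20 mm. The foot needs about 1.25 rad clockwise.

>>> play_rows --motion '[{"offset": [0, 0, -5], "rot": [0, 0, 0], "claw": 0}, {"offset": [0, 0, -10], "rot": [0, 0, 0], "claw": 0}, {"offset": [0, 0, -20], "rot": [0, 0, -0.12], "claw": 0}, {"offset": [0, 0, -25], "rot": [0, 0, -0.124], "claw": 0}, {"offset": [0, 0, -25], "rot": [0, 0, -0.124], "claw": 0}, {"offset": [0, 0, -15], "rot": [0, 0, -0.124], "claw": 1}, {"offset": [0, 0, 0], "rot": [0, 0, -0.124], "claw": 1}, {"offset": [0, 0, 0], "rot": [0, 0, -0.124], "claw": 1}, {"offset": [0, 0, 0], "rot": [0, 0, -0.124], "claw": 1}, {"offset": [0, 0, 0], "rot": [0, 0, -0.124], "claw": 1}, {"offset": [0, 0, 0], "rot": [0, 0, -0.124], "claw": 1}, {"offset": [0, 0, 0], "rot": [0, 0, -0.124], "claw": 1}, {"offset": [0, 0, 0], "rot": [0, 0, -0.124], "claw": 1}, {"offset": [0, 0, 0], "rot": [0, 0, -0.124], "claw": 1}, {"offset": [0, 0, 0], "rot": [0, 0, -0.124], "claw": 1}, {"offset": [0, 0, 0], "rot": [0, 0, -0.12], "claw": 1}, {"offset": [0, 0, 0], "rot": [0, 0, 0], "claw": 1}]'

```text
time: 13.77
ee_pos: [515.7, -47.4, 194.3]
eef_rot: [-0.088, 0.996, 0.001, -0.001]
wrist_force: [-1.2, -0.2, -0.1]
finger_gap: 0.999
finger_force: 0.0
```

```bash
python3 -c "
from h import *
togo(516.5,-121.5,115,100)"
```

```text
t 13.77 pos [515.7 -47.4 194.3] yaw 100.1 F [-1.2 -0.2 -0.1] gap 0.999 
 off now [ 12.2 -73.2  79.3] off after turn [ 12.1 -73.1  79.3] rot [ 0.001 -0.001  0.002]
```

>>> play_rows --motion '[{"offset": [6, -36, 0], "rot": [0, 0, 0], "claw": 1}, {"offset": [6.2, -37.2, 0], "rot": [0, 0, 0], "claw": 1}, {"offset": [0, 0, 15], "rot": [0, 0, 0], "claw": 1}, {"offset": [0, 0, 30], "rot": [0, 0, 0], "claw": 1}, {"offset": [0, 0, 24], "rot": [0, 0, 0], "claw": 1}, {"offset": [0, 0, 10], "rot": [0, 0, 0], "claw": 1}, {"offset": [0, 0, 0], "rot": [0, 0, 0], "claw": 1}, {"offset": [0, 0, 0], "rot": [0, 0, 0], "claw": 0}, {"offset": [0, 0, 0], "rot": [0, 0, 0], "claw": 0}, {"offset": [0, 0, 0], "rot": [0, 0, 0], "claw": 0}, {"offset": [0, 0, 0], "rot": [0, 0, 0], "claw": 0}, {"offset": [0, 0, 0], "rot": [0, 0, 0], "claw": 0}, {"offset": [0, 0, 0], "rot": [0, 0, 0], "claw": 0}, {"offset": [0, 0, 0], "rot": [0, 0, 0], "claw": 0}, {"offset": [0, 0, 0], "rot": [0, 0, 0], "claw": 0}, {"offset": [0, 0, 0], "rot": [0, 0, 0], "claw": 0}]' --newtons 40

```text
time: 15.1
ee_pos: [518.2, -123.9, 118.0]
eef_rot: [-0.087, 0.996, -0.002, 0.002]
wrist_force: [-0.4, -4.6, 3.5]
finger_gap: 0.316
finger_force: 39.2
```

```bash
python3 -c "
from h import *
c=capture('side')['color'];d=capture('top')['color']
cv2.imwrite('pics/g.png',np.hstack([cv2.resize(c[110:220,210:320],(400,400),interpolation=2),cv2.resize(d[145:245,240:340],(400,400),interpolation=2)]))"
```

```text
(no output)
```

View pics/g.png

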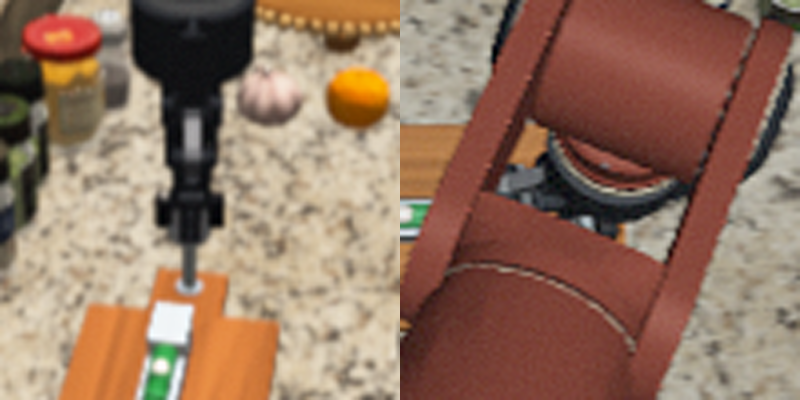

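The bar sticks out on both sides of the fingers, at (160–220, 212), so the grip is on the knob. But a gap of 0.316 is too wide for a 13 mm bar, so I'm re-checking it.

>>> play_rows --motion '[{"offset": [0, 0, 0], "rot": [0, 0, 0], "claw": 0}, {"offset": [0, 0, 0], "rot": [0, 0, 0], "claw": 0}, {"offset": [0, 0, 0], "rot": [0, 0, 0], "claw": 0}, {"offset": [0, 0, 0], "rot": [0, 0, 0], "claw": 0}]' --newtons 60

```text
time: 15.53
ee_pos: [518.2, -123.9, 118.1]
eef_rot: [-0.087, 0.996, -0.002, 0.001]
wrist_force: [-1.3, -4.2, 4.3]
finger_gap: 0.303
finger_force: 58.7
```

```bash
python3 -c "
from h import *
print(state()['moment'])
togo(516.5,-121.5,115,100)
for n in ('side','top'):
    c=capture(n);W=world(c);X,Y,Z=np.moveaxis(W,-1,0)
    m=(Z>112)&(Z<136)&(abs(X-516)<30)&(abs(Y+122)<45)&(c['color'].max(-1)<70); P=W[m]
    for lo,hi in((493,504),(528,542)):
        Q=P[(P[:,0]>lo)&(P[:,0]<hi)]; print(n,len(Q),Q.mean(0).round(1) if len(Q) else '',Q.min(0).round(1) if len(Q) else '',Q.max(0).round(1) if len(Q) else '')
"
```

```text
[-0.97876105  0.13485765 -0.06078746]
t 15.53 pos [ 518.2 -123.9  118.1] yaw 100.0 F [-1.3 -4.2  4.3] gap 0.303 
 off now [1.3 2.7 3.1] off after turn [1.3 2.7 3.1] rot [-0.005  0.003 -0.   ]
side 23 [ 499.8 -121.7  125. ] [ 497.1 -124.9  114.4] [ 504.  -118.   135.4]
side 28 [ 533.4 -116.4  124.6] [ 529.7 -121.   116. ] [ 537.3 -113.3  134.5]
top 15 [ 499.9 -125.   132.6] [ 496.  -129.2  125.9] [ 503.1 -120.   136. ]
top 0
```

>>> play_rows --motion '[{"offset": [0, 0, 0], "rot": [0, 0, 0.08], "claw": 0}, {"offset": [0, 0, 0], "rot": [0, 0, 0.08], "claw": 0}, {"offset": [0, 0, 0], "rot": [0, 0, 0.08], "claw": 0}, {"offset": [0, 0, 0], "rot": [0, 0, 0.08], "claw": 0}, {"offset": [0, 0, 0], "rot": [0, 0, 0.08], "claw": 0}, {"offset": [0, 0, 0], "rot": [0, 0, 0], "claw": 0}, {"offset": [0, 0, 0], "rot": [0, 0, 0], "claw": 0}]'

```text
time: 16.22
ee_pos: [518.2, -124.1, 118.1]
eef_rot: [0.113, 0.994, -0.002, 0.002]
wrist_force: [-2.2, -5.9, 4.1]
finger_gap: 0.308
finger_force: 58.8
```

```bash
python3 -c "
from h import *
print(state()['moment'])
togo(516.5,-121.5,115,100)
for n in ('side','top'):
    c=capture(n);W=world(c);X,Y,Z=np.moveaxis(W,-1,0)
    m=(Z>112)&(Z<136)&(abs(X-516)<30)&(abs(Y+122)<45)&(c['color'].max(-1)<70); P=W[m]
    for lo,hi in((490,504),(528,545)):
        Q=P[(P[:,0]>lo)&(P[:,0]<hi)]; print(n,len(Q),Q.mean(0).round(1) if len(Q) else '',Q.min(0).round(1) if len(Q) else '',Q.max(0).round(1) if len(Q) else '')
    cv2.imwrite('pics/h_%s.png'%n,c['color'])
a=cv2.imread('pics/h_side.png')[125:185,230:290]; b=cv2.imread('pics/h_top.png')[165:225,260:320]
cv2.imwrite('pics/h.png',np.hstack([cv2.resize(a,(400,400),interpolation=2),cv2.resize(b,(400,400),interpolation=2)]))
"
```

```text
[-1.06595615  0.15900781 -0.06036738]
t 16.22 pos [ 518.2 -124.1  118.1] yaw 77.0 F [-2.2 -5.9  4.1] gap 0.308 
 off now [2.3 2.1 3.1] off after turn [1.3 2.8 3.1] rot [-0.005  0.004 -0.401]
side 32 [ 500.3 -115.9  125.7] [ 496.1 -121.6  113.2] [ 504.  -112.4  136. ]
side 12 [ 534.5 -116.   123.8] [ 529.4 -124.8  113. ] [538.7 -99.4 134.8]
top 7 [ 501.5 -118.7  133. ] [ 498.5 -122.4  128.4] [ 503.9 -114.9  135.6]
top 0
```

View pics/h.png

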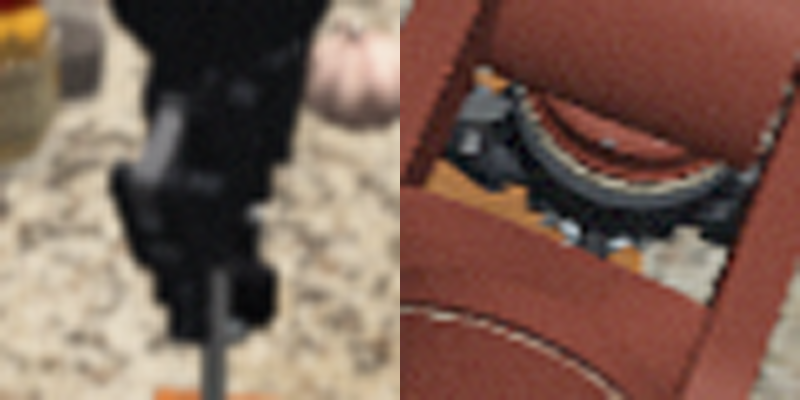

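>>> play_rows --motion '[{"offset": [0, 0, 0], "rot": [0, 0, 0.1], "claw": 0}, {"offset": [0, 0, 0], "rot": [0, 0, 0.1], "claw": 0}, {"offset": [0, 0, 0], "rot": [0, 0, 0.1], "claw": 0}, {"offset": [0, 0, 0], "rot": [0, 0, 0.1], "claw": 0}, {"offset": [0, 0, 0], "rot": [0, 0, 0.1], "claw": 0}, {"offset": [0, 0, 0], "rot": [0, 0, 0.1], "claw": 0}, {"offset": [0, 0, 0], "rot": [0, 0, 0.1], "claw": 0}, {"offset": [0, 0, 0], "rot": [0, 0, 0.1], "claw": 0}, {"offset": [0, 0, 0], "rot": [0, 0, 0.05], "claw": 0}, {"offset": [0, 0, 0], "rot": [0, 0, 0], "claw": 0}, {"offset": [0, 0, 0], "rot": [0, 0, 0], "claw": 0}, {"offset": [0, 0, 0], "rot": [0, 0, 0], "claw": 1}, {"offset": [0, 0, 0], "rot": [0, 0, 0], "claw": 1}, {"offset": [0, 0, 0], "rot": [0, 0, 0], "claw": 1}, {"offset": [0, 0, 0], "rot": [0, 0, 0], "claw": 1}, {"offset": [0, 0, 0], "rot": [0, 0, 0], "claw": 1}, {"offset": [0, 0, -10], "rot": [0, 0, 0], "claw": 1}, {"offset": [0, 0, -25], "rot": [0, 0, 0], "claw": 1}, {"offset": [0, 0, -30], "rot": [0, 0, 0], "claw": 1}, {"offset": [0, 0, 0], "rot": [0, 0, 0], "claw": 0}]'

```text
time: 17.98
ee_pos: [520.3, -123.2, 188.3]
eef_rot: [0.512, 0.859, 0.001, 0.006]
wrist_force: [0.6, 0.0, 1.0]
finger_gap: 0.884
finger_force: 0.0
```

```bash
python3 -c "
from h import *
togo(516,-47,115,1)
c=capture('side');W=world(c);X,Y,Z=np.moveaxis(W,-1,0)
m=(Z>112)&(Z<136)&(abs(X-516)<30)&(abs(Y+122)<35)&(c['color'].max(-1)<70); P=W[m]; print(m.sum(),rect(P))
vial('pics/i.png')
"
```

```text
t 17.98 pos [ 520.3 -123.2  188.3] yaw 28.4 F [0.6 0.  1. ] gap 0.884 
 off now [69.7 31.8 73. ] off after turn [76.3 -3.  73.3] rot [0.009 0.007 0.478]
93 ((516.5301513671875, -118.09951782226562), (11.023014068603516, 37.357887268066406), 31.952749252319336)
green [514.6  15.1  88.5] 106 y -25.8 44.5 level [515.9  11.9] ((24.442899703979492, 152.45401000976562), 0.9045284986495972) Zmax 96.85197572995139
```

>>> play_rows --motion '[{"offset": [0, 0, 0], "rot": [0, 0, 0.12], "claw": 0}, {"offset": [0, 0, 0], "rot": [0, 0, 0.12], "claw": 0}, {"offset": [0, 0, 0], "rot": [0, 0, 0.12], "claw": 0}, {"offset": [0, 0, 0], "rot": [0.009, 0.007, 0.118], "claw": 0}, {"offset": [38, -1.5, 0], "rot": [0, 0, 0], "claw": 0}, {"offset": [38, -1.5, 0], "rot": [0, 0, 0], "claw": 0}, {"offset": [0, 0, 20], "rot": [0, 0, 0], "claw": 0}, {"offset": [0, 0, 30], "rot": [0, 0, 0], "claw": 0}, {"offset": [0, 0, 20], "rot": [0, 0, 0], "claw": 0}, {"offset": [0, 0, 8], "rot": [0, 0, 0], "claw": 0}, {"offset": [0, 0, 2], "rot": [0, 0, 0], "claw": 0}, {"offset": [0, 0, 2], "rot": [0, 0, 0], "claw": 0}, {"offset": [0, 0, 0], "rot": [0, 0, 0], "claw": 0}]'

```text
time: 19.17
ee_pos: [511.0, -45.1, 100.7]
eef_rot: [0.701, 0.713, -0.002, -0.008]
wrist_force: [-7.0, 3.7, 11.4]
finger_gap: -0.001
finger_force: 5.6
```

>>> play_rows --motion '[{"offset": [0, 0, 1.5], "rot": [0, 0, 0], "claw": 0}, {"offset": [0, 0, 1.5], "rot": [0, 0, 0], "claw": 0}, {"offset": [0, 0, 0], "rot": [0, 0, 0], "claw": 0}]'

```text
time: 19.42
ee_pos: [511.4, -45.3, 100.3]
eef_rot: [0.701, 0.713, -0.002, -0.008]
wrist_force: [-14.3, 3.2, 23.5]
finger_gap: 0.003
finger_force: 11.9
```

>>> play_rows --motion '[{"offset": [0, 0, -7], "rot": [0, 0, 0], "claw": 0}, {"offset": [0, 0, -8], "rot": [0, 0, 0], "claw": 0}, {"offset": [0, 0, 0], "rot": [0, 0, 0], "claw": 0}, {"offset": [0, 0, 0], "rot": [0, 0, 0], "claw": 0}]'

```text
time: 19.75
ee_pos: [512.2, -45.8, 111.6]
eef_rot: [0.701, 0.713, -0.001, -0.005]
wrist_force: [-0.2, -0.5, -0.3]
finger_gap: 0.003
finger_force: 0.0
```

```bash
python3 -c "
from h import *
togo(516,-47,105,1)
vial('pics/i.png')
"
```

```text
t 19.75 pos [512.2 -45.8 111.6] yaw 1.0 F [-0.2 -0.5 -0.3] gap 0.003 
 off now [-1.3  3.8  6.6] off after turn [-1.2  3.8  6.6] rot [-0.009 -0.006 -0.001]
green [514.7  11.9  88.9] 105 y -26.6 44.5 level [515.4  13.8] ((24.716611862182617, 150.357177734375), 1.3453425168991089) Zmax 104.47447986001373
```

>>> play_rows --motion '[{"offset": [-1, 3.8, 0], "rot": [-0.009, -0.006, 0], "claw": 0}, {"offset": [0, 0, 5], "rot": [0, 0, 0], "claw": 0}, {"offset": [0, 0, 3], "rot": [0, 0, 0], "claw": 0}, {"offset": [0, 0, 2], "rot": [0, 0, 0], "claw": 0}, {"offset": [0, 0, 1.5], "rot": [0, 0, 0], "claw": 0}, {"offset": [0, 0, 0], "rot": [0, 0, 0], "claw": 0}, {"offset": [0, 0, 0], "rot": [0, 0, 0], "claw": 0}]'

```text
time: 20.38
ee_pos: [515.9, -47.2, 100.2]
eef_rot: [0.701, 0.713, -0.0, 0.0]
wrist_force: [-0.9, -3.4, 3.5]
finger_gap: -0.002
finger_force: 2.1
```

>>> play_rows --motion '[{"offset": [0, 0, 1.5], "rot": [0, 0, 0], "claw": 0}, {"offset": [0, 0, 1], "rot": [0, 0, 0], "claw": 0}, {"offset": [0, 0, 0], "rot": [0, 0, 0], "claw": 0}]'

```text
time: 20.63
ee_pos: [516.4, -47.4, 99.8]
eef_rot: [0.701, 0.713, -0.0, 0.0]
wrist_force: [-5.5, -3.6, 14.7]
finger_gap: 0.005
finger_force: 7.4
```

Pressed home at 14.7 N. I wait for the bubble to settle, then read it.

>>> play_rows --motion '[{"offset": [0, 0, 0], "rot": [0, 0, 0], "claw": 0}, {"offset": [0, 0, 0], "rot": [0, 0, 0], "claw": 0}, {"offset": [0, 0, 0], "rot": [0, 0, 0], "claw": 0}, {"offset": [0, 0, 0], "rot": [0, 0, 0], "claw": 0}, {"offset": [0, 0, 0], "rot": [0, 0, 0], "claw": 0}, {"offset": [0, 0, 0], "rot": [0, 0, 0], "claw": 0}, {"offset": [0, 0, 0], "rot": [0, 0, 0], "claw": 0}, {"offset": [0, 0, 0], "rot": [0, 0, 0], "claw": 0}, {"offset": [0, 0, 0], "rot": [0, 0, 0], "claw": 0}, {"offset": [0, 0, 0], "rot": [0, 0, 0], "claw": 0}, {"offset": [0, 0, 0], "rot": [0, 0, 0], "claw": 0}, {"offset": [0, 0, 0], "rot": [0, 0, 0], "claw": 0}, {"offset": [0, 0, 0], "rot": [0, 0, 0], "claw": 0}, {"offset": [0, 0, 0], "rot": [0, 0, 0], "claw": 0}, {"offset": [0, 0, 0], "rot": [0, 0, 0], "claw": 0}]'

```text
time: 21.88
ee_pos: [516.4, -47.4, 99.8]
eef_rot: [0.701, 0.713, -0.0, 0.0]
wrist_force: [-6.8, -3.3, 15.0]
finger_gap: 0.004
finger_force: 7.5
```

```bash
python3 -c "
from h import *
read('pics/j.png')"
```

```text
green [514.8   6.6  85.8] 97 y -28.0 43.3 level [515.3  13.3] ((26.272863388061523, 146.41470336914062), 0.42093828320503235) Zmax 104.89426944730144
red [68, 68, 72, 78, 82, 83, 81, 73, 74, 136, 228, 250, 252, 223, 145, 79, 57, 57, 64, 75, 81, 81, 95, 161, 235, 247] 
grn [183, 188, 192, 197, 201, 202, 199, 181, 163, 188, 237, 249, 248, 227, 181, 161, 168, 176, 183, 194, 200, 200, 203, 222, 244, 249] 
bubble y-off 1.547168515873888
F [-6.9 -3.9 15.2] t 21.9333
```

View pics/j.png

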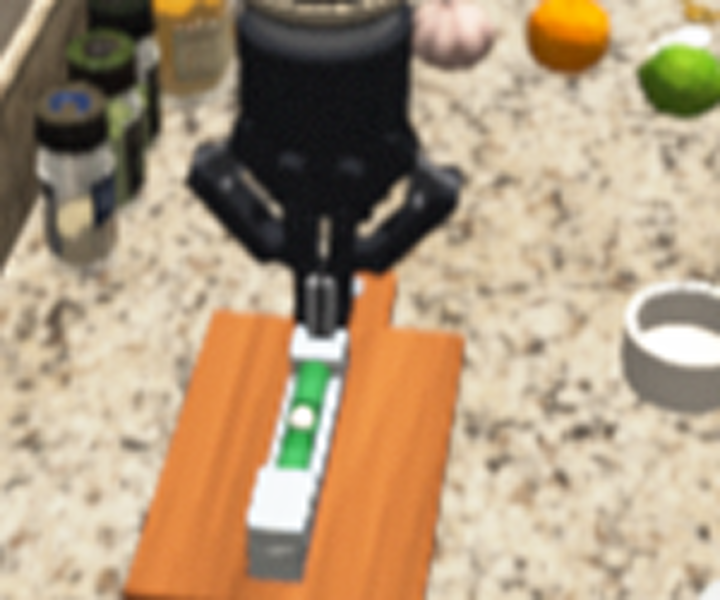

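The bubble at (302,416) looks centred. I check it against the dark lines with finer profiles from the saved pictures.

```bash
python3 -c "
import cv2,numpy as np
for f in 'efj':
    im=cv2.imread(f'pics/{f}.png').astype(float)
    r=np.arange(364,470,3); x=315-(r-364)*(22/104)
    P=np.array([im[a,int(b)-4:int(b)+5].mean(0) for a,b in zip(r,x)])
    print(f); print([(int(a),int(g),int(d)) for a,g,d in zip(r,P[:,1],P[:,2])])
"
```

```text
e
[(364, 177, 64), (367, 182, 64), (370, 183, 61), (373, 194, 90), (376, 211, 144), (379, 234, 216), (382, 249, 252), (385, 253, 255), (388, 254, 255), (391, 244, 251), (394, 220, 220), (397, 183, 155), (400, 155, 93), (403, 151, 57), (406, 162, 49), (409, 171, 54), (412, 176, 58), (415, 178, 61), (418, 185, 67), (421, 181, 70), (424, 169, 68), (427, 150, 60), (430, 143, 52), (433, 156, 51), (436, 168, 53), (439, 174, 56), (442, 177, 59), (445, 184, 66), (448, 190, 73), (451, 196, 78), (454, 198, 80), (457, 197, 78), (460, 196, 75), (463, 197, 82), (466, 204, 110), (469, 222, 172)]
f
[(364, 185, 116), (367, 184, 79), (370, 186, 68), (373, 190, 67), (376, 191, 71), (379, 196, 75), (382, 202, 79), (385, 203, 81), (388, 205, 83), (391, 206, 83), (394, 205, 85), (397, 195, 81), (400, 178, 72), (403, 169, 63), (406, 171, 58), (409, 177, 58), (412, 182, 59), (415, 184, 61), (418, 188, 63), (421, 191, 68), (424, 191, 72), (427, 171, 65), (430, 165, 82), (433, 188, 133), (436, 226, 207), (439, 249, 247), (442, 254, 255), (445, 254, 255), (448, 250, 255), (451, 239, 234), (454, 220, 178), (457, 203, 116), (460, 191, 72), (463, 194, 78), (466, 207, 116), (469, 228, 182)]
j
[(364, 177, 77), (367, 187, 66), (370, 189, 66), (373, 193, 69), (376, 195, 72), (379, 199, 77), (382, 204, 82), (385, 206, 84), (388, 208, 85), (391, 207, 84), (394, 204, 83), (397, 185, 72), (400, 163, 62), (403, 166, 86), (406, 197, 148), (409, 236, 224), (412, 254, 254), (415, 254, 255), (418, 255, 255), (421, 248, 252), (424, 233, 232), (427, 194, 171), (430, 164, 104), (433, 166, 70), (436, 173, 53), (439, 180, 57), (442, 183, 59), (445, 188, 65), (448, 194, 72), (451, 202, 80), (454, 206, 84), (457, 206, 83), (460, 203, 79), (463, 205, 88), (466, 213, 119), (469, 229, 180)]
```

The lines are at rows 402 and 430, mid 416. The bubble's middle is at row 417, so it is within about 1 mm of centre. The platform is home under a 15 N press.

```bash
python3 -c "
from h import *
print(close_job())"
```

```text
the job is handed in; nothing more can be done
None
```

The job is handed in at about 22 s: the level lies lengthwise on the platform, pointing at the foot. The knob was turned 1.25 rad clockwise. The fingers are still pressing the level at about 15 N with the platform home, and the bubble read within about 1 mm of centre.

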